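# Feed a hot loaf tin along the cooling rack's back rail with the oven stick

### The arm

A 6-joint arm with a two-finger parallel gripper is mounted at the origin on a cart in front of the work surface, level with it; the furniture and walls round the work are solid. World frame = base frame: x ahead of the robot, y to its left, z up, the work surface at z = 0. Lengths are in m, angles in rad, forces in N, time in s.
With the tool pointing down it reaches from about 0.325 to 1 m from the base axis. Payload 5.1 kg.
Tool frame: the origin (TCP) lies on the centre line of the jaws, within the pads' length; the fingertips stand 25 mm ahead of it and the grasp point (between the pads) lies 6 mm ahead of it; z points along the fingers, y is the line along which they close (so a half turn about z gives the same grasp; the last joint's range is limited). The gripper opens to 85 mm and grips with 20 to 120 N. Pads are 22 mm wide; open, the fingers measure 114 mm over their backs; the gripper's body (76 mm by 85 mm) begins 54 mm behind the grasp point. The pads swing forward as they close: fully open they stand 13 mm farther back than shut.
Start: joints at [-1.359, 0.124, 1.65, -0, 1.367, -0.083], TCP at [0.189, -0.622, 0.256] pointing down, gripper open.
Joint ranges: [-2.61, 2.61], [-1.02, 2.33], [0.03, 2.71], [-1.35, 4.49], [0.32, 2.68], [-2.91, 2.91]. Speed limits (rad/s): [2.57, 2.57, 3.14, 3.14, 3.14, 3.14].

### API

Orientations are given as a rotation vector (axis times angle).
In Python, from cell import status, vision, hand_in gives the robot as it stands.
- The arm moves only by the shell command python3 -m crank 'ROWS' [FORCE]. ROWS is JSON, a list of rows, each an object with "dp": the shift along the tool's x, y, z in m, a list of three; "delta_rot": the turn, a rotation vector about the tool's x, y, z in rad, a list of three; "claw": the opening, from 0 (shut) to 1 (fully open). In form: [{"dp": [x, y, z], "delta_rot": [wx, wy, wz], "claw": claw}, ...]. A call has 1 to 5 rows; each row shifts and turns the commanded pose from where the row before left it, along the tool's axes as they then stand; what a row does not reach is not made up. A row lasts 1/10 s, in which the tool goes at most 50 mm and 8.59 degrees, less where a joint would pass 70% of its speed; a pose out of reach is approached as far as the arm can. A call with a gripper value outside its range is refused whole. The fingers move at their own pace and stop on an object; FORCE is the grip in N (left out, the last holds). Time passes only in rows, so rows that do not move let the fingers close. It gives the time, the measured TCP pose, the force, the opening and the grip force at its end, in the units of the state.
- status.observe(): the state, without advancing time (a new reading comes with each control period).
- vision.capture(name): name is "scene" or "top"; returns a dict with "color" (420x560x3 uint8, red, green, blue), "intrinsics" (3x3 intrinsics, pixels), "rvec" (rotation vector, rad) and "tvec" (3), from world to camera coordinates, as OpenCV has them. Camera axes: x right, y down, z forward; pixel columns grow to the right and rows downward; lengths in m; the calibration is good to about 2 mm. A picture is of the moment at which its call begins. There is no depth.
- hand_in(): hands the job in; it is judged then, once.
The state is a dict: "time": time; "qpos": joint angles; "qvel": joint speeds; "effort": joint torques, N m; "position": TCP position; "orientation": TCP orientation; "contact_force": force on the tool from outside, world axes, zero at the start; "wrist_torque": the same for the moment, N m; "opening": opening from 0.0 (shut) to 1.0 (fully open); "gripper_force": force on a finger pad.
Only numpy, scipy, OpenCV 4.12 (cv2) and the standard library are available. Lean on these libraries where they do the work, as an engineer would, in place of code of your own. Each camera call takes 0.05 s, during which the arm holds its last target. There are 200 camera calls.

### The job

The loaf tin standing askew at the open right-hand end of the cooling rack is straight from the oven and the newest goes in at the back, so that the older loaves are taken first: pick up the wooden oven stick and, touching tins only with the stick, first slide the two older tins in the bay forward, towards yourself, until they stand close against each other and the front rail and a place is open along the back rail. Then draw the hot tin back until it stands square against the back rail while still at the open end, and only then feed it along that rail, keeping it against the rail all the way, until it is home against the end stop. Keep all three tins upright on the rack, lay the stick back on its rest as it lay, and leave everything else where it is.

Things in the scene. Friction and masses are not known exactly. Their poses are not given: they have to be found in the camera images.
- rack: Slatted wooden cooling rack, fixed. Its y axis: feed direction, about to the robot's left; x: from front rail to back rail, away from the robot. Origin on the worktop; in its frame, mm: deck top z 30, x -94 to 94, y -100 to 122. The bay between front and back rail is 156 wide: three tins side by side (3 x 50) and 6 to spare. The deck's right end has no rails.
- back_rail (a point): Right-hand end of the long back rail: middle of its inner face (the one facing the robot), at its top. Rack frame, mm: inner face x = +78, from y -35 to 121, 11 thick, top z 66. The point is at 78, -35, 66.
- front_rail (a point): Right-hand end of the short front rail, inner face (facing away from the robot), at its top. Rack frame, mm: inner face x = -78, from y 34 to 121, 11 thick, top z 66. The point is at -78, 34, 66.
- end_stop (a point): Middle of the end stop's face, at its top: the rail across the left end of the bay. Rack frame, mm: face y = +110, from x -78 to 78, top z 66. The point is at 0, 110, 66. A tin home in the back corner has its origin at 53, 68, 30.
- tin_hot: The hot tin, alone and askew on the rack's open right-hand end: cream enamelled mini loaf tin, dark blue rim, upright flat sides, 50 mm wide (its x), 84 mm long (its y), rim 36 mm high, loaf rising to 52 mm; 0.24 to 0.39 kg, slides loose, friction about 0.6. Origin: centre of its underside, z up. Turned up to 0.3 rad from the rack's y axis at the start, its middle 120 to 132 mm from the back rail.
- tin_back: The older tin in the bay nearer the back rail, with 29 to 42 mm free between at the start: cream enamelled mini loaf tin, dark blue rim, upright flat sides, 50 mm wide (its x), 84 mm long (its y), rim 36 mm high, loaf rising to 52 mm; 0.24 to 0.39 kg, slides loose, friction about 0.6. Origin: centre of its underside, z up. 
- tin_front: The older tin in the bay nearer the front rail, 2 to 23 mm from the other older tin: cream enamelled mini loaf tin, dark blue rim, upright flat sides, 50 mm wide (its x), 84 mm long (its y), rim 36 mm high, loaf rising to 52 mm; 0.24 to 0.39 kg, slides loose, friction about 0.6. Origin: centre of its underside, z up. 
- oven_stick: Straight dark wooden oven stick (push stick for hot oven racks), 250 mm long, 18 wide (20 at the head), 14 thick, 90 g, lying flat on its rest. x runs along it to the notched tip, y is its width, z up. Origin on its underside at the grip: tip 155 mm ahead, tail 95 mm behind. The tip is square, two prongs 20 mm over both.
- stick_tip (a point): Middle of the stick's notched tip, half way up its thickness: 155 mm along the stick's x from its origin and 7 mm above its underside.
- stick_rest: Low fixed wooden rest for the stick, right of the rack: saddles 46 wide, 16 long at x -60 and +75 mm of its frame carry the stick's underside at z 20 mm between ears 32 apart, 30 high. Between them only a strip 12 wide, 6 high. Origin on the worktop. The stick starts with origin over this origin and x along its x, within 5 mm.
- pepper_mill: Brown turned wooden pepper mill, 58 mm across, 170 mm tall, behind the rack to the right; bystander, origin at the centre of its underside
- garlic: Garlic bulb, 50 mm, behind the rack to the right; bystander, origin at the centre of its underside
- spice_a: Spice jar with a brown cap, 41 mm across, 105 mm tall, behind the coffee maker; bystander, origin at the centre of its underside
- spice_c: Spice jar with a green label and black cap, 40 mm across, 105 mm tall, behind the coffee maker; bystander, origin at the centre of its underside
- tin_small: Short round food tin, 75 mm across, 58 mm tall, behind the coffee maker; bystander, origin at the centre of its underside
- teaspoon: Teaspoon, 130 mm long, lying along the front edge of the worktop; bystander, origin at the centre of its underside

How it is judged:
On the way, in this order (a step that is already met when the one before it is completed fails the run):
1. the two older tins are moved up to the front rail: a place at least 51 mm wide is open along the back rail, the hot tin still at the open end (x of tin_back in the frame of rack below 0.002 m and y of each of tin_back, tin_front in the frame of rack above 0.05 m and y of tin_hot in the frame of rack below 0 m), for 0.2 s.
2. the hot tin stands square against the back rail (within 5 mm and 0.08 rad), still at the open end (x of tin_hot in the frame of rack above 0.048 m and angle between the y axis of tin_hot and the y axis of rack, either way round below 0.08 rad and y of tin_hot in the frame of rack below 0.01 m), for 0.2 s.
3. the hot tin is home: within 4 mm of the end stop and 5 mm of the back rail (y of tin_hot in the frame of rack above 0.064 m and x of tin_hot in the frame of rack above 0.048 m and angle between the y axis of tin_hot and the y axis of rack, either way round below 0.06 rad), for 0.2 s.
At the end, for the whole second after the job is handed in: Hot tin within 4 mm of the end stop, 5 mm of the back rail, parallel within 0.06 rad; older tins in the bay in front of it within 18 mm of the stop; all tins flat and still; stick still on both saddles of its rest, along it within 0.15 rad and 35 mm (all of step 3 and x of tin_back in the frame of rack below 0.006 m and y of each of tin_back, tin_front in the frame of rack above 0.05 m and x of tin_front in the frame of rack below -0.04 m and angle between each of tin_hot, tin_back, tin_front's own z axis and vertical below 0.06 rad and z of each of tin_hot, tin_back, tin_front in the frame of rack above 0.026 m and linear speed of each of tin_hot, tin_back, tin_front, oven_stick below 0.01 m/s and x of oven_stick in the frame of stick_rest between -0.035 and 0.035 m and y of oven_stick in the frame of stick_rest between -0.013 and 0.013 m and z of oven_stick in the frame of stick_rest between 0.014 and 0.026 m and angle between the x axis of oven_stick and the x axis of stick_rest, either way round below 0.15 rad); the robot touches nothing.
It fails at once if gripper or arm touches a loaf tin (contact force between any of the fingers, the arm and tin_hot above 1 N or contact force between any of the fingers, the arm and tin_back above 1 N or contact force between any of the fingers, the arm and tin_front above 1 N).
It fails at once if the hot tin leaves the back rail by more than 9 mm, or turns more than 0.15 rad from it, once its middle has entered the bay (middle more than 15 mm along the rack's y) (y of tin_hot in the frame of rack above 0.015 m and (x of tin_hot in the frame of rack below 0.044 m or angle between the y axis of tin_hot and the y axis of rack, either way round above 0.15 rad)).
It fails at once if a tin is tipped by more than 0.25 rad (angle between any of tin_hot, tin_back, tin_front's own z axis and vertical above 0.25 rad).
It fails at once if a bystander is moved by more than 20 mm (distance of any of pepper_mill, garlic, spice_a, spice_c, tin_small, teaspoon from where it was at the start of the episode above 0.02 m).
It also fails if it takes over 70 s, if anything falls off the work surface, if the arm or the gripper's body presses on something with over 40 N, if the wrist force passes 120 N, or if a joint passes its speed limit or range.

## Working session

There is one attempt and no reset: what is moved stays moved. The work goes in short steps, Python scripts to look and compute and a shell command to move; the robot and the scene stay as the last step left them, time stands still between calls to the robot, and variables do not carry over. Pictures are saved under pics/ and viewed, at most 10 in all, crops included, and the job is handed in when it is done.

```bash
mkdir -p pics; ls
python3 - <<'E'
from cell import status, vision
import cv2,numpy as np
s=status.observe(); print({k:np.round(v,3).tolist() for k,v in s.items()})
for n in("scene","top"):
    c=vision.capture(n); np.savez(f"{n}0.npz",**c)
    cv2.imwrite(f"pics/{n}0.png",c["color"][...,::-1])
    print(n,c["intrinsics"].tolist(),c["rvec"],c["tvec"], -cv2.Rodrigues(np.array(c["rvec"]))[0].T@np.array(c["tvec"]))
E
```

```text
pics
{'time': 0.0, 'qpos': [-1.359, 0.125, 1.652, -0.0, 1.368, -0.083], 'qvel': [0.001, 0.0, 0.0, -0.0, 0.0, 0.002], 'effort': [0.002, -42.361, -36.545, 0.0, 0.007, -0.0], 'position': [0.189, -0.621, 0.255], 'orientation': [-3.105, -0.461, 0.0], 'contact_force': [-0.322, -0.534, 0.639], 'wrist_torque': [0.005, -0.006, 0.028], 'gripper_force': 0.0, 'opening': 0.998}
scene [[393.79595066031203, 0.0, 280.3805583182588], [0.0, 393.79595066031203, 214.36095668404087], [0.0, 0.0, 1.0]] [ 1.18092695 -1.99658921  1.17380973] [0.40788317 0.27936822 0.64833447] [-0.19456508  0.55812981  0.56159454]
top [[443.15699362100383, 0.0, 278.75643327619133], [0.0, 443.15699362100383, 201.83899668827797], [0.0, 0.0, 1.0]] [ 2.18010858 -2.13673418  0.13759676] [0.0943602  0.60721469 0.95917767] [0.48148917 0.10820575 1.0266913 ]
```

View pics/top0.png

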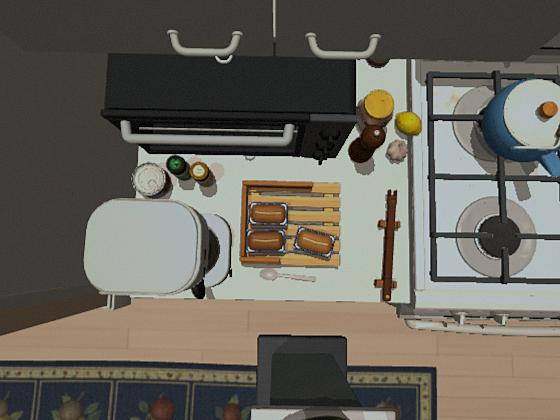

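View pics/scene0.png

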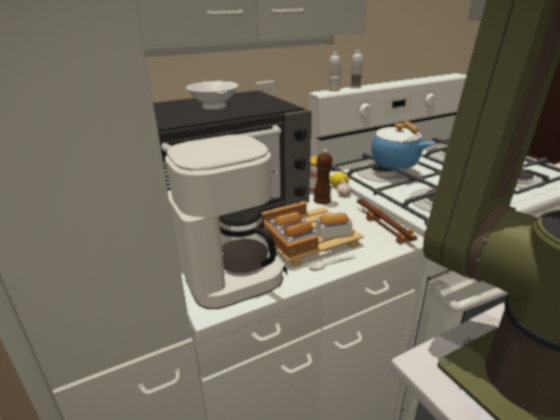

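The top view shows the rack at about px (242–340, 180–268), with the older tins at (268,213) and (266,241) and the hot tin at (315,241). The stick lies on its rest from (392,192) to (388,300), and the spoon is at (288,275). The scene view agrees. Next I'll zoom in on the rack.

```bash
cat > h.py <<'E'
import numpy as np, cv2
from cell import status, vision
def cap(n,f=None):
    c=vision.capture(n) if f is None else dict(np.load(f)); c["R"]=cv2.Rodrigues(np.array(c["rvec"],float))[0]; return c
def ray(c,uv,z):
    uv=np.atleast_2d(np.array(uv,float)); K=np.array(c["intrinsics"]); R=c["R"]
    d=np.c_[uv,np.ones(len(uv))]@np.linalg.inv(K).T@R; o=-R.T@np.array(c["tvec"])
    return o+d*((z-o[2])/d[:,2])[:,None]
def proj(c,p):
    return cv2.projectPoints(np.atleast_2d(np.array(p,float)),np.array(c["rvec"],float),np.array(c["tvec"],float),np.array(c["intrinsics"],float),None)[0][:,0]
def crop(c,x0,x1,y0,y1,s,name):
    im=cv2.resize(c["color"][y0:y1,x0:x1,::-1],None,fx=s,fy=s,interpolation=cv2.INTER_CUBIC)
    for x in range((x0+19)//20*20,x1,20): cv2.putText(im,str(x),((x-x0)*s,10),0,.35,(0,0,255),1); cv2.line(im,((x-x0)*s,12),((x-x0)*s,18),(0,0,255),1)
    for y in range((y0+19)//20*20,y1,20): cv2.putText(im,str(y),(0,(y-y0)*s),0,.35,(0,0,255),1)
    cv2.imwrite(f"pics/{name}.png",im)
E
python3 - <<'E'
from h import *
c=cap("top","top0.npz"); crop(c,232,412,170,310,4,"zoom0")
E
```

```text
(no output)
```

View pics/zoom0.png

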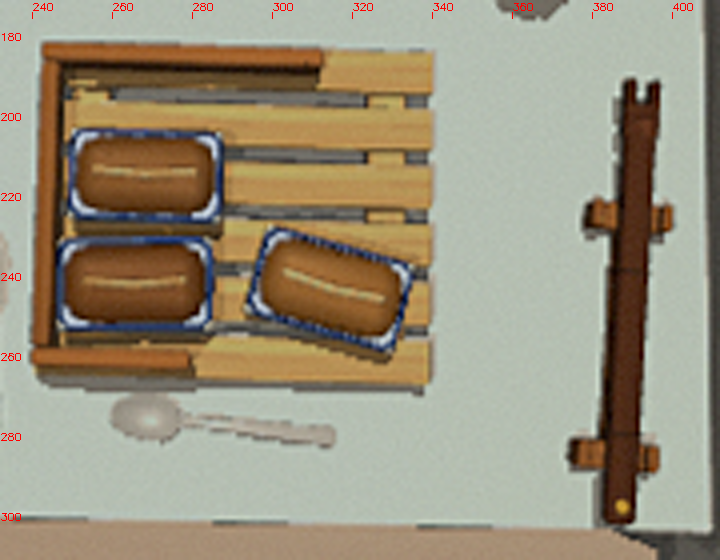

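The crop shows these features:
- Back rail's right end at about (312,187).
- Front rail's right end at (280,257).
- End stop face at u≈246.
- Hot tin corners at about (300,227), (335,236), (330,258) and (294,248).
- Stick tip at (392,191) and tail at (387,300).

Next I'll turn these into positions.

Run:
```python
from h import *
c=cap("top","top0.npz")
Z=lambda L:np.array(L)/4+[232,170]-.4
p=lambda n,L,z:print(n,np.round(ray(c,Z(L),z)[:,:2]*1e3,1).tolist())
p("backrail R inner, L inner",[[321,68],[62,64]],.066)
p("frontrail R inner, Linner",[[191,350],[56,348]],.066)
p("endstop face",[[58,66],[52,346]],.066)
p("deck right corners back/front",[[432,52],[431,382]],.030)
p("deck front left/right",[[40,376],[424,382]],.030)
p("stick tip mid, tail mid",[[642,82],[620,522]],.034)
p("stick head prongs",[[624,82],[659,84]],.034)
p("saddle ears F: l,r ; B l,r",[[586,216],[671,218],[571,454],[658,458]],.030)
im=c["color"].astype(int); hsv=cv2.cvtColor(c["color"],cv2.COLOR_RGB2HSV)
for n,(x0,x1,y0,y1) in dict(back=(245,290,200,229),front=(243,288,228,256),hot=(290,338,224,262)).items():
    h=hsv[y0:y1,x0:x1]; m=((h[...,0]>105)&(h[...,0]<135)&(h[...,1]>90)).astype(np.uint8)
    ys,xs=np.nonzero(m); w=ray(c,np.c_[xs+x0,ys+y0],.066)[:,:2]*1e3
    r=cv2.minAreaRect(w.astype(np.float32)); print(n,len(xs),np.round(r[0],1),np.round(r[1],1),round(r[2],1),cv2.boxPoints(r).round(1).tolist())
```

```text
backrail R inner, L inner [[636.8, 34.6], [636.1, 176.7]]
frontrail R inner, Linner [[481.9, 102.9], [481.5, 175.5]]
endstop face [[635.0, 178.9], [482.5, 177.7]]
deck right corners back/front [[653.2, -31.3], [466.9, -31.3]]
deck front left/right [[465.9, 186.5], [466.8, -27.4]]
stick tip mid, tail mid [[637.7, -149.9], [392.8, -134.9]]
stick head prongs [[637.5, -139.7], [636.7, -159.5]]
saddle ears F: l,r ; B l,r [[561.3, -118.4], [561.1, -166.4], [428.9, -109.0], [427.6, -157.3]]
back 113 [574.6 129.5] [48.1 82.9] 1.2 [[549.7000122070312, 170.5], [551.4000244140625, 87.5999984741211], [599.5, 88.5999984741211], [597.7999877929688, 171.39999389648438]]
front 148 [516.9 134.7] [49.6 82.3] 1.2 [[491.29998779296875, 175.3000030517578], [493.0, 93.0999984741211], [542.5, 94.0999984741211], [540.9000244140625, 176.3000030517578]]
hot 109 [515.8  28.3] [83.6 49. ] 75.9 [[481.79998779296875, -6.300000190734863], [529.4000244140625, -18.200000762939453], [549.7999877929688, 62.900001525878906], [502.29998779296875, 74.80000305175781]]
```

Run:
```python
from h import *
c=cap("top","top0.npz")
p=lambda n,L,z:print(n,np.round(ray(c,L,z)[:,:2]*1e3).tolist())
p("mill base edge near (z0), top (z.17)",[[358,160]],0); p("",[[375,133]],.17)
p("garlic",[[397,150]],.025)
p("oven front bottom edge z0",[[300,157],[200,150]],0); p("oven handle z.1,.2",[[200,145]],.1);p("",[[200,145]],.2)
p("spoon",[[262,272],[316,279]],0)
s=status.observe(); R=cv2.Rodrigues(np.array(s["orientation"]))[0]
t=np.array([.486,-.1405,.12])-s["position"]; print("pos",s["position"],"dp to above stick in tool", R.T@t, "tool x yaw",np.degrees(np.arctan2(R[1,0],R[0,0])))
```

```text
mill base edge near (z0), top (z.17) [[713.0, -79.0]]
 [[730.0, -82.0]]
garlic [[733.0, -165.0]]
oven front bottom edge z0 [[718.0, 58.0], [730.0, 295.0]]
oven handle z.1,.2 [[717.0, 278.0]]
 [[691.0, 259.0]]
spoon [[447.0, 142.0], [434.0, 18.0]]
pos [ 0.1887173  -0.62147851  0.2551808 ] dp to above stick in tool [ 0.42418839 -0.37359928  0.13593734] tool x yaw 16.891086712157975
```

```bash
python3 -m crank '[{"dp":[0,0,0],"delta_rot":[0,0,0.119],"claw":0.6},{"dp":[0,0,0],"delta_rot":[0,0,0.119],"claw":0.6},{"dp":[0,0,0],"delta_rot":[0,0,0.119],"claw":0.6}]' >/dev/null
python3 -m crank '[{"dp":[0.0223,-0.0415,0],"delta_rot":[0,0,0],"claw":0.6},{"dp":[0.0223,-0.0415,0],"delta_rot":[0,0,0],"claw":0.6},{"dp":[0.0223,-0.0415,0],"delta_rot":[0,0,0],"claw":0.6},{"dp":[0.0223,-0.0415,0],"delta_rot":[0,0,0],"claw":0.6}]' >/dev/null
python3 -m crank '[{"dp":[0.0223,-0.0415,0],"delta_rot":[0,0,0],"claw":0.6},{"dp":[0.0223,-0.0415,0],"delta_rot":[0,0,0],"claw":0.6},{"dp":[0.0223,-0.0415,0],"delta_rot":[0,0,0],"claw":0.6},{"dp":[0.0223,-0.0415,0],"delta_rot":[0,0,0],"claw":0.6}]' >/dev/null
python3 -m crank '[{"dp":[0.0223,-0.0415,0],"delta_rot":[0,0,0],"claw":0.6},{"dp":[0.0223,-0.0415,0],"delta_rot":[0,0,0],"claw":0.6},{"dp":[0.0223,-0.0415,0],"delta_rot":[0,0,0],"claw":0.6},{"dp":[0.0223,-0.0415,0],"delta_rot":[0,0,0],"claw":0.6},{"dp":[0,0,0],"delta_rot":[0,0,0],"claw":0.6}]'
python3 - <<'E'
from h import *
c=cap("top"); crop(c,232,432,170,320,4,"z1")
s=status.observe(); R=cv2.Rodrigues(np.array(s["orientation"]))[0]
print(s["time"],s["position"],np.degrees(np.arctan2(R[1,0],R[0,0])),R[:,2])
E
```

```text
time: 1.7
position: [0.4885, -0.1372, 0.2559]
orientation: [-3.139, 0.087, 0.0]
contact_force: [0.3, 0.2, 0.0]
opening: 0.599
gripper_force: 0.0
1.75 [ 0.48752847 -0.1391587   0.25580452] -3.2776904637733217 [-9.23621448e-04  4.03926746e-04 -9.99999492e-01]
```

View pics/z1.png

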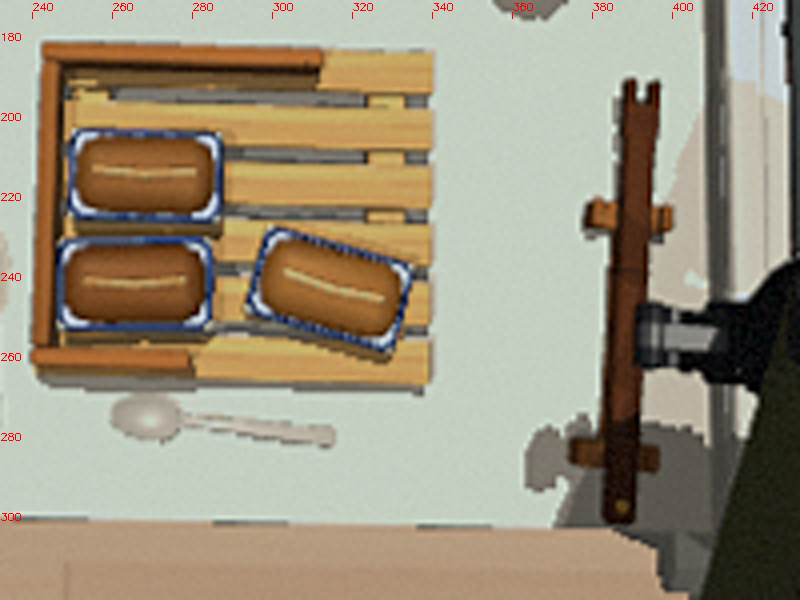

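The stick and tins haven't moved. The gripper's left finger shows at (394,252), offset to the right only because it is still high up. I'll descend and grip.

```bash
python3 -m crank '[{"dp":[0,0,0.045],"delta_rot":[0,0,0],"claw":0.6},{"dp":[0,0,0.045],"delta_rot":[0,0,0],"claw":0.6},{"dp":[0,0,0.045],"delta_rot":[0,0,0],"claw":0.6},{"dp":[0,0,0.045],"delta_rot":[0,0,0],"claw":0.6},{"dp":[0,0,0.033],"delta_rot":[0,0,0],"claw":0.6}]' >/dev/null
python3 -m crank '[{"dp":[0,0.001,0],"delta_rot":[0,0,0],"claw":0.6},{"dp":[0,0,0],"delta_rot":[0,0,0],"claw":0.3},{"dp":[0,0,0],"delta_rot":[0,0,0],"claw":0.1},{"dp":[0,0,0],"delta_rot":[0,0,0],"claw":0},{"dp":[0,0,0],"delta_rot":[0,0,0],"claw":0}]' 110
python3 -m crank '[{"dp":[0,0,0],"delta_rot":[0,0,0],"claw":0},{"dp":[0,0,0],"delta_rot":[0,0,0],"claw":0},{"dp":[0,0,0],"delta_rot":[0,0,0],"claw":0}]' 110
```

```text
time: 2.75
position: [0.4888, -0.1437, 0.0465]
orientation: [3.138, -0.098, 0.007]
contact_force: [-2.8, -0.1, 8.2]
opening: 0.173
gripper_force: 108.9
time: 3.05
position: [0.4888, -0.1437, 0.0465]
orientation: [3.138, -0.097, 0.007]
contact_force: [-1.9, -1.4, 7.6]
opening: 0.176
gripper_force: 108.9
```

```bash
python3 -m crank '[{"dp":[0,0,-0.02],"delta_rot":[0,0,0],"claw":0},{"dp":[0,0,-0.03],"delta_rot":[0,0,0],"claw":0},{"dp":[0,0,-0.05],"delta_rot":[0,0,0],"claw":0},{"dp":[0,0,-0.03],"delta_rot":[0,0,0],"claw":0}]'
python3 -m crank '[{"dp":[0,0,-0.01],"delta_rot":[0,0,-0.1487],"claw":0},{"dp":[0,0,-0.01],"delta_rot":[0,0,-0.1487],"claw":0},{"dp":[0,0,0],"delta_rot":[0,0,-0.1487],"claw":0},{"dp":[0,0,0],"delta_rot":[0,0,-0.1487],"claw":0},{"dp":[0,0,0],"delta_rot":[0,0,-0.1487],"claw":0}]' >/dev/null
python3 -m crank '[{"dp":[0,0,0],"delta_rot":[0,0,-0.1487],"claw":0},{"dp":[0,0,0],"delta_rot":[0,0,-0.1487],"claw":0},{"dp":[0,0,0],"delta_rot":[0,0,-0.1487],"claw":0},{"dp":[0,0,0],"delta_rot":[0,0,-0.1487],"claw":0},{"dp":[0,0,0],"delta_rot":[0,0,-0.1487],"claw":0}]' >/dev/null
python3 -m crank '[{"dp":[0,0,0],"delta_rot":[0,0,-0.1487],"claw":0},{"dp":[0,0,0],"delta_rot":[0,0,0],"claw":0},{"dp":[0,0,0],"delta_rot":[0,0,0],"claw":0}]'
python3 - <<'E'
from h import *
c=cap("top"); crop(c,232,432,170,320,4,"z2")
s=status.observe(); R=cv2.Rodrigues(np.array(s["orientation"]))[0]
print(s["time"],s["position"],np.degrees(np.arctan2(R[1,0],R[0,0])),R[:,2])
np.savez("t2.npz",**c)
E
```

```text
time: 3.45
position: [0.4882, -0.143, 0.1782]
orientation: [3.138, -0.097, 0.009]
contact_force: [0.8, -0.6, -0.8]
opening: 0.176
gripper_force: 107.9
time: 4.75
position: [0.487, -0.1426, 0.1941]
orientation: [2.221, 2.22, 0.001]
contact_force: [-0.6, 0.9, -0.5]
opening: 0.177
gripper_force: 107.9
4.8 [ 0.48692463 -0.14258093  0.1939164 ] 90.0116002495076 [ 9.81188534e-04 -4.59864500e-04 -9.99999413e-01]
```

View pics/z2.png

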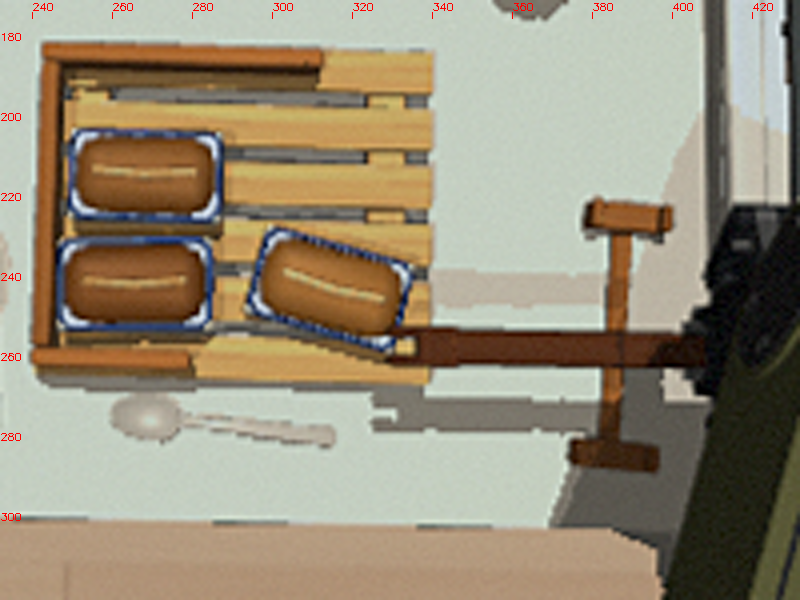

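The stick is held, pointing left along +y, with its tip at about (329,256). The tins haven't moved. I'll check the tip position and the stick's angle.

Run:
```python
from h import *
c=cap("top","t2.npz"); Z=lambda L:np.array(L)/4+[232,170]-.4
for n,L in (("tip top/bottom corner",[[388,327],[388,362]]),("upper edge",[[440,331],[640,333]]),("lower edge",[[440,366],[640,366]])):
    print(n,np.round(ray(c,Z(L),.1815)*1e3,1)[:,:2].tolist())
```

```text
tip top/bottom corner [[494.5, 10.4], [478.1, 10.3]]
upper edge [[493.1, -14.3], [494.1, -109.1]]
lower edge [[476.7, -14.3], [478.5, -109.0]]
```

```bash
python3 -m crank '[{"dp":[0.028,0.0262,0],"delta_rot":[0,0,0],"claw":0},{"dp":[0.028,0.0262,0],"delta_rot":[0,0,0],"claw":0},{"dp":[0.028,0.0262,0],"delta_rot":[0,0,0],"claw":0},{"dp":[0.028,0.0262,0],"delta_rot":[0,0,0],"claw":0},{"dp":[0.028,0.0262,0],"delta_rot":[0,0,0],"claw":0}]' >/dev/null
python3 -m crank '[{"dp":[0,0,0.03],"delta_rot":[0,0,0],"claw":0},{"dp":[0,0,0.035],"delta_rot":[0,0,0],"claw":0},{"dp":[0,0,0],"delta_rot":[0,0,0],"claw":0},{"dp":[0,0,0],"delta_rot":[0,0,0],"claw":0}]'
python3 - <<'E'
from h import *
c=cap("top"); crop(c,232,392,170,290,5,"z3")
E
```

```text
time: 5.7
position: [0.617, -0.0022, 0.128]
orientation: [-2.219, -2.222, 0.002]
contact_force: [1.1, -0.3, -0.6]
opening: 0.174
gripper_force: 108.1
```

View pics/z3.png

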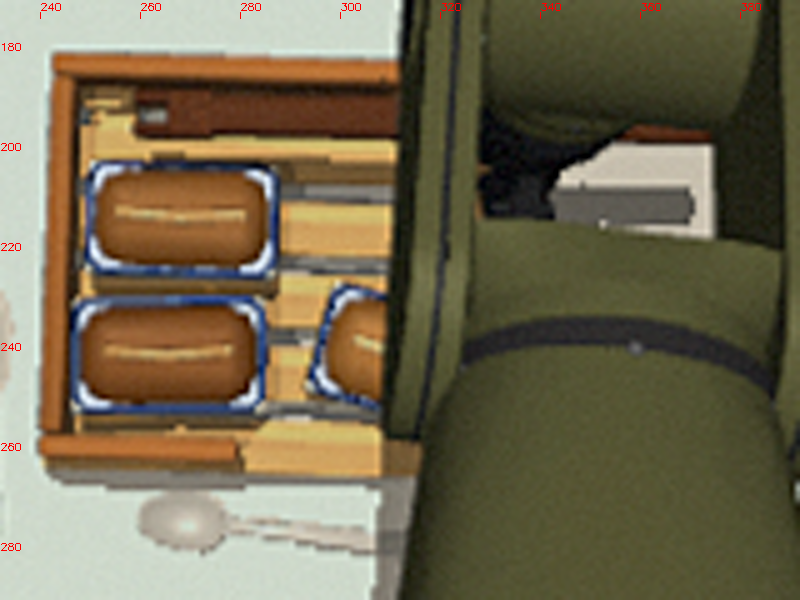

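The stick tip shows at about (258,192), lying over the gap between tin_back and the back rail. That puts it at x≈607–629, and the gap is 600–637. I'll lower it and push the tins forward.

```bash
python3 -m crank '[{"dp":[0,0,0.02],"delta_rot":[0,0,0],"claw":0},{"dp":[0,0,0.02],"delta_rot":[0,0,0],"claw":0},{"dp":[0,0,0.016],"delta_rot":[0,0,0],"claw":0},{"dp":[0,0,0],"delta_rot":[0,0,0],"claw":0},{"dp":[0,0,0],"delta_rot":[0,0,0],"claw":0}]'
python3 -m crank '[{"dp":[0,-0.004,0],"delta_rot":[0,0,0],"claw":0},{"dp":[0,-0.004,0],"delta_rot":[0,0,0],"claw":0},{"dp":[0,-0.004,0],"delta_rot":[0,0,0],"claw":0},{"dp":[0,-0.003,0],"delta_rot":[0,0,0],"claw":0},{"dp":[0,-0.003,0],"delta_rot":[0,0,0],"claw":0}]'
python3 -m crank '[{"dp":[0,-0.002,0],"delta_rot":[0,0,0],"claw":0},{"dp":[0,-0.002,0],"delta_rot":[0,0,0],"claw":0},{"dp":[0,-0.001,0],"delta_rot":[0,0,0],"claw":0},{"dp":[0,-0.001,0],"delta_rot":[0,0,0],"claw":0},{"dp":[0,0,0],"delta_rot":[0,0,0],"claw":0}]'
```

```text
time: 6.25
position: [0.618, -0.0024, 0.0734]
orientation: [2.218, 2.223, 0.001]
contact_force: [0.3, 0.0, -0.2]
opening: 0.176
gripper_force: 108.1
time: 6.75
position: [0.6003, -0.0024, 0.0734]
orientation: [2.218, 2.222, 0.004]
contact_force: [4.6, -0.9, 0.1]
opening: 0.176
gripper_force: 108.4
time: 7.25
position: [0.5938, -0.0022, 0.0726]
orientation: [2.218, 2.224, 0.001]
contact_force: [5.6, -1.2, 1.1]
opening: 0.176
gripper_force: 108.5
```

```bash
python3 -m crank '[{"dp":[0,-0.001,0],"delta_rot":[0,0,0],"claw":0},{"dp":[0,-0.001,0],"delta_rot":[0,0,0],"claw":0},{"dp":[0,0,0],"delta_rot":[0,0,0],"claw":0}]'
python3 -m crank '[{"dp":[0,-0.001,0],"delta_rot":[0,0,0],"claw":0},{"dp":[0,-0.001,0],"delta_rot":[0,0,0],"claw":0},{"dp":[0,0,0],"delta_rot":[0,0,0],"claw":0}]'
python3 - <<'E'
from h import *
c=cap("top"); np.savez("t4.npz",**c)
hsv=cv2.cvtColor(c["color"],cv2.COLOR_RGB2HSV)
for n,(x0,x1,y0,y1) in dict(back=(245,290,203,233),front=(243,288,232,258)).items():
    h=hsv[y0:y1,x0:x1]; m=((h[...,0]>105)&(h[...,0]<135)&(h[...,1]>90)).astype(np.uint8)
    ys,xs=np.nonzero(m); w=ray(c,np.c_[xs+x0,ys+y0],.066)[:,:2]*1e3
    r=cv2.minAreaRect(w.astype(np.float32)); print(n,len(xs),np.round(r[0],1),np.round(r[1],1),round(r[2],1),w.min(0),w.max(0))
E
```

```text
time: 7.55
position: [0.5917, -0.0022, 0.0725]
orientation: [2.219, 2.224, 0.001]
contact_force: [5.3, 0.2, 1.3]
opening: 0.177
gripper_force: 108.5
time: 7.85
position: [0.5906, -0.0023, 0.0729]
orientation: [2.218, 2.222, 0.004]
contact_force: [7.5, 0.8, 0.8]
opening: 0.175
gripper_force: 108.7
back 83 [558.2 129.1] [45.7 82.7] 1.1 [534.90978931  87.8848109 ] [581.76278904 170.75569445]
front 170 [509.6 134.7] [85.2 54.1] 89.2 [482.09030175  91.76029192] [536.08349333 177.426659  ]
```

```bash
python3 -m crank '[{"dp":[0,-0.001,0],"delta_rot":[0,0,0],"claw":0},{"dp":[0,0,0],"delta_rot":[0,0,0],"claw":0},{"dp":[0,0.006,0],"delta_rot":[0,0,0],"claw":0},{"dp":[0,0.006,0],"delta_rot":[0,0,0],"claw":0},{"dp":[0,0,0],"delta_rot":[0,0,0],"claw":0}]'
python3 -m crank '[{"dp":[0,0,-0.03],"delta_rot":[0,0,0],"claw":0},{"dp":[0,0,-0.04],"delta_rot":[0,0,0],"claw":0},{"dp":[0,0,-0.04],"delta_rot":[0,0,0],"claw":0}]' >/dev/null
python3 -m crank '[{"dp":[-0.015,-0.028,0],"delta_rot":[0,0,0],"claw":0},{"dp":[-0.015,-0.028,0],"delta_rot":[0,0,0],"claw":0},{"dp":[-0.015,-0.028,0],"delta_rot":[0,0,0],"claw":0},{"dp":[-0.015,-0.028,0],"delta_rot":[0,0,0],"claw":0},{"dp":[-0.013,-0.028,0],"delta_rot":[0,0,0],"claw":0}]' >/dev/null
python3 -m crank '[{"dp":[0,0,0],"delta_rot":[0,0,0],"claw":0},{"dp":[0,0,0],"delta_rot":[0,0,0],"claw":0},{"dp":[0,0,0],"delta_rot":[0,0,0],"claw":0}]'
python3 - <<'E'
from h import *
c=cap("top"); crop(c,232,392,170,290,5,"z5"); np.savez("t5.npz",**c)
s=status.observe();print(s["position"])
E
```

```text
time: 8.4
position: [0.5994, -0.0022, 0.071]
orientation: [-2.215, -2.224, 0.005]
contact_force: [0.8, -0.1, -1.4]
opening: 0.173
gripper_force: 108.2
time: 9.5
position: [0.4608, -0.0754, 0.1821]
orientation: [-2.217, -2.225, 0.001]
contact_force: [-0.1, -0.3, -0.9]
opening: 0.176
gripper_force: 108.3
[ 0.46100952 -0.07530876  0.18221206]
```

View pics/z5.png

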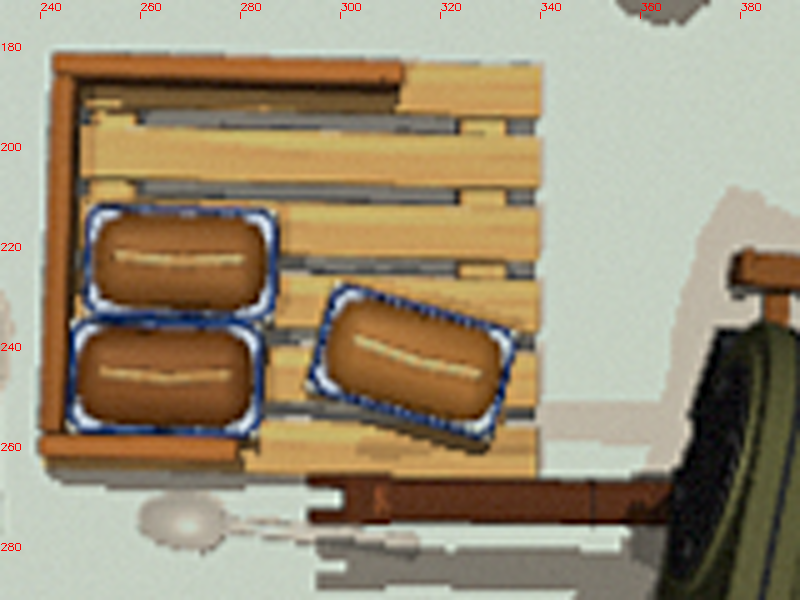

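The older tins are tight together against the front rail, with an open lane along the back rail at v≈187–212. The stick tip is at (294,270), in front of the hot tin and clear to its side. I'll lower the stick and push the hot tin to the back rail.

```bash
python3 -m crank '[{"dp":[0,0,0.04],"delta_rot":[0,0,0],"claw":0},{"dp":[0,0,0.04],"delta_rot":[0,0,0],"claw":0},{"dp":[0,0,0.03],"delta_rot":[0,0,0],"claw":0},{"dp":[0,0.004,0],"delta_rot":[0,0,0],"claw":0},{"dp":[0,0.004,0],"delta_rot":[0,0,0],"claw":0}]'
python3 -m crank '[{"dp":[0,0.005,0],"delta_rot":[0,0,0],"claw":0},{"dp":[0,0.005,0],"delta_rot":[0,0,0],"claw":0},{"dp":[0,0.005,0],"delta_rot":[0,0,0],"claw":0},{"dp":[0,0.005,0],"delta_rot":[0,0,0],"claw":0},{"dp":[0,0.005,0],"delta_rot":[0,0,0],"claw":0}]'
python3 -m crank '[{"dp":[0,0.005,0],"delta_rot":[0,0,0],"claw":0},{"dp":[0,0.005,0],"delta_rot":[0,0,0],"claw":0},{"dp":[0,0.005,0],"delta_rot":[0,0,0],"claw":0},{"dp":[0,0.005,0],"delta_rot":[0,0,0],"claw":0},{"dp":[0,0.005,0],"delta_rot":[0,0,0],"claw":0}]'
python3 - <<'E'
from h import *
c=cap("top"); crop(c,232,392,170,290,5,"z6"); np.savez("t6.npz",**c)
h=cv2.cvtColor(c["color"],cv2.COLOR_RGB2HSV)[190:262,289:342]; m=((h[...,0]>105)&(h[...,0]<135)&(h[...,1]>90))
ys,xs=np.nonzero(m); w=ray(c,np.c_[xs+289,ys+190],.066)[:,:2]*1e3
r=cv2.minAreaRect(w.astype(np.float32)); print(len(xs),np.round(r[0],1),np.round(r[1],1),round(r[2],1))
E
```

```text
time: 10.05
position: [0.4693, -0.0754, 0.0724]
orientation: [-2.217, -2.225, 0.001]
contact_force: [0.4, -0.1, 0.9]
opening: 0.177
gripper_force: 108.3
time: 10.55
position: [0.4942, -0.0757, 0.0728]
orientation: [2.218, 2.224, 0.0]
contact_force: [-2.1, -0.2, -0.1]
opening: 0.174
gripper_force: 108.5
time: 11.05
position: [0.519, -0.0754, 0.0722]
orientation: [-2.218, -2.224, 0.0]
contact_force: [-2.9, 0.1, -0.6]
opening: 0.177
gripper_force: 108.5
115 [550.4  33.3] [47.8 82.8] 1.1
```

```bash
python3 -m crank '[{"dp":[0,0.005,0],"delta_rot":[0,0,0],"claw":0},{"dp":[0,0.005,0],"delta_rot":[0,0,0],"claw":0},{"dp":[0,0.005,0],"delta_rot":[0,0,0],"claw":0},{"dp":[0,0.005,0],"delta_rot":[0,0,0],"claw":0},{"dp":[0,0.005,0],"delta_rot":[0,0,0],"claw":0}]'
python3 -m crank '[{"dp":[0,0.005,0],"delta_rot":[0,0,0],"claw":0},{"dp":[0,0.005,0],"delta_rot":[0,0,0],"claw":0},{"dp":[0,0.005,0],"delta_rot":[0,0,0],"claw":0},{"dp":[0,0.005,0],"delta_rot":[0,0,0],"claw":0},{"dp":[0,0.005,0],"delta_rot":[0,0,0],"claw":0}]'
python3 -m crank '[{"dp":[0,0.002,0],"delta_rot":[0,0,0],"claw":0},{"dp":[0,0.002,0],"delta_rot":[0,0,0],"claw":0},{"dp":[0,0.001,0],"delta_rot":[0,0,0],"claw":0},{"dp":[0,0.001,0],"delta_rot":[0,0,0],"claw":0},{"dp":[0,0,0],"delta_rot":[0,0,0],"claw":0}]'
python3 - <<'E'
from h import *
c=cap("top"); np.savez("t7.npz",**c)
h=cv2.cvtColor(c["color"],cv2.COLOR_RGB2HSV)[180:262,289:342]; m=((h[...,0]>105)&(h[...,0]<135)&(h[...,1]>90))
ys,xs=np.nonzero(m); w=ray(c,np.c_[xs+289,ys+180],.066)[:,:2]*1e3
r=cv2.minAreaRect(w.astype(np.float32)); print(len(xs),np.round(r[0],1),np.round(r[1],1),round(r[2],1))
E
```

```text
time: 11.6
position: [0.5441, -0.0754, 0.0723]
orientation: [2.218, 2.224, 0.0]
contact_force: [-2.4, 0.5, -0.1]
opening: 0.17
gripper_force: 108.5
time: 12.1
position: [0.569, -0.0753, 0.0723]
orientation: [-2.218, -2.224, 0.0]
contact_force: [-2.6, 0.3, -0.4]
opening: 0.175
gripper_force: 108.5
time: 12.6
position: [0.5747, -0.0753, 0.0724]
orientation: [2.218, 2.224, 0.0]
contact_force: [-2.4, 0.2, -0.1]
opening: 0.176
gripper_force: 108.5
132 [606.7  33.7] [82.9 49.6] 89.4
```

```bash
python3 -m crank '[{"dp":[0,0.001,0],"delta_rot":[0,0,0],"claw":0},{"dp":[0,0.001,0],"delta_rot":[0,0,0],"claw":0},{"dp":[0,0.001,0],"delta_rot":[0,0,0],"claw":0},{"dp":[0,0,0],"delta_rot":[0,0,0],"claw":0}]'
python3 -m crank '[{"dp":[0,0.001,0],"delta_rot":[0,0,0],"claw":0},{"dp":[0,0.001,0],"delta_rot":[0,0,0],"claw":0},{"dp":[0,0,0],"delta_rot":[0,0,0],"claw":0}]'
python3 -m crank '[{"dp":[0,0.001,0],"delta_rot":[0,0,0],"claw":0},{"dp":[0,0.001,0],"delta_rot":[0,0,0],"claw":0},{"dp":[0,0,0],"delta_rot":[0,0,0],"claw":0}]'
```

```text
time: 13.05
position: [0.5778, -0.0753, 0.0724]
orientation: [2.218, 2.224, 0.0]
contact_force: [-1.8, 0.7, 0.4]
opening: 0.175
gripper_force: 108.5
time: 13.35
position: [0.5798, -0.0753, 0.0723]
orientation: [2.218, 2.224, 0.0]
contact_force: [-2.8, 0.5, -0.3]
opening: 0.174
gripper_force: 108.5
time: 13.65
position: [0.5806, -0.0755, 0.0721]
orientation: [-2.216, -2.224, 0.004]
contact_force: [-6.3, -0.6, 1.7]
opening: 0.175
gripper_force: 108.9
```

```bash
python3 -m crank '[{"dp":[0,0.001,0],"delta_rot":[0,0,0],"claw":0},{"dp":[0,0,0],"delta_rot":[0,0,0],"claw":0},{"dp":[0,0,0],"delta_rot":[0,0,0],"claw":0}]'
python3 - <<'E'
from h import *
c=cap("top"); crop(c,232,392,170,290,5,"z8"); np.savez("t8.npz",**c)
h=cv2.cvtColor(c["color"],cv2.COLOR_RGB2HSV)[180:262,289:342]; m=((h[...,0]>105)&(h[...,0]<135)&(h[...,1]>90))
ys,xs=np.nonzero(m); w=ray(c,np.c_[xs+289,ys+180],.066)[:,:2]*1e3
r=cv2.minAreaRect(w.astype(np.float32)); print(len(xs),np.round(r[0],1),np.round(r[1],1),round(r[2],1))
E
```

```text
time: 13.95
position: [0.5811, -0.0756, 0.0719]
orientation: [-2.215, -2.224, 0.006]
contact_force: [-8.9, -2.3, 3.3]
opening: 0.175
gripper_force: 109.1
111 [611.7  32.9] [48.6 81.3] 1.2
```

View pics/z8.png

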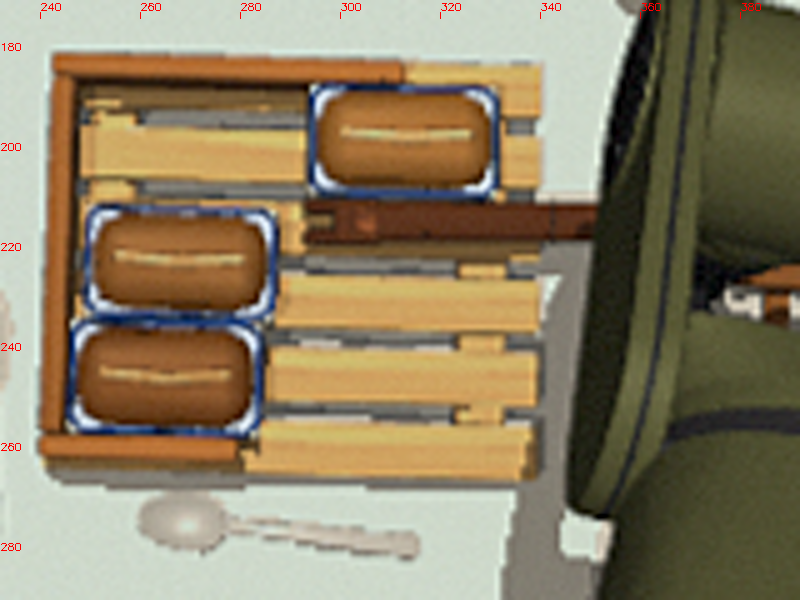

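The hot tin stands square against the back rail at about (292–331, 188–209), and both older tins are still in place. Before I take the stick round to its right end, I'll check how high the hob grate is, because the stick's tail will pass over it.

Run:
```python
from h import *
c=cap("scene","scene0.npz"); crop(c,320,480,140,260,5,"s1")
t=cap("top","top0.npz")
for z in (0,.02,.04,.06):
    P=ray(t,[[431,280],[431,176],[431,73],[411,200]],z); print(z,P[:,:2].round(3).tolist(),proj(c,P).round(0).tolist())
```

```text
0 [[0.437, -0.245], [0.679, -0.251], [0.932, -0.257], [0.621, -0.203]] [[431.0, 229.0], [375.0, 195.0], [332.0, 169.0], [375.0, 206.0]]
0.02 [[0.438, -0.238], [0.675, -0.244], [0.924, -0.25], [0.618, -0.197]] [[430.0, 223.0], [375.0, 191.0], [332.0, 166.0], [375.0, 201.0]]
0.04 [[0.439, -0.232], [0.671, -0.237], [0.915, -0.242], [0.615, -0.191]] [[430.0, 217.0], [374.0, 186.0], [332.0, 162.0], [375.0, 196.0]]
0.06 [[0.439, -0.225], [0.667, -0.23], [0.906, -0.235], [0.612, -0.185]] [[429.0, 211.0], [374.0, 181.0], [332.0, 157.0], [374.0, 190.0]]
```

View pics/s1.png

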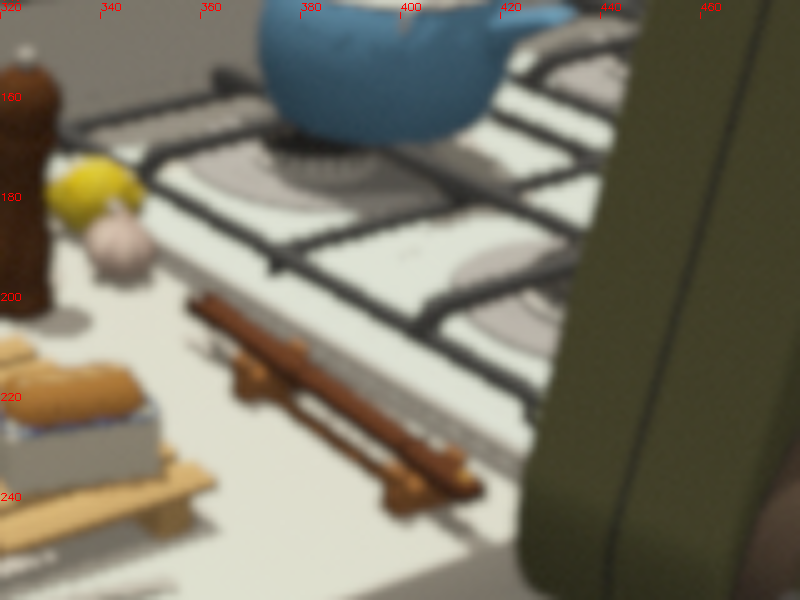

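The grate line at scene (375,190) matches (431,176) in the top view at z≈0.02. The stick's underside, at about 0.046, clears it. I'll go round to the tin's right end and start feeding it.

```bash
python3 -m crank '[{"dp":[0,-0.005,0],"delta_rot":[0,0,0],"claw":0},{"dp":[0,-0.003,0],"delta_rot":[0,0,0],"claw":0},{"dp":[-0.02,0,0],"delta_rot":[0,0,0],"claw":0},{"dp":[-0.03,0,0],"delta_rot":[0,0,0],"claw":0},{"dp":[-0.03,0,0],"delta_rot":[0,0,0],"claw":0}]'
python3 -m crank '[{"dp":[-0.02,0,0],"delta_rot":[0,0,0],"claw":0},{"dp":[0,0,0],"delta_rot":[0,0,0],"claw":0},{"dp":[0,0.018,0],"delta_rot":[0,0,0],"claw":0},{"dp":[0,0.018,0],"delta_rot":[0,0,0],"claw":0},{"dp":[0,0,0],"delta_rot":[0,0,0],"claw":0}]'
python3 -m crank '[{"dp":[0,0,0],"delta_rot":[0,0,0],"claw":0},{"dp":[0,0,0],"delta_rot":[0,0,0],"claw":0}]'
```

```text
time: 14.5
position: [0.5749, -0.143, 0.0719]
orientation: [-2.212, -2.196, -0.036]
contact_force: [4.7, 104.7, 13.9]
opening: 0.167
gripper_force: 110.2
time: 15.0
position: [0.593, -0.1609, 0.0606]
orientation: [-2.169, -2.192, 0.024]
contact_force: [-39.3, 36.5, 6.9]
opening: 0.172
gripper_force: 123.3
time: 15.2
position: [0.5932, -0.1609, 0.0606]
orientation: [-2.17, -2.194, 0.022]
contact_force: [-37.8, 37.3, 5.0]
opening: 0.174
gripper_force: 123.2
```

Run:
```python
from h import *
t=cap("top"); s=cap("scene"); np.savez("t9.npz",**t); np.savez("s9.npz",**s)
a=cv2.resize(t["color"][160:310,230:440,::-1],None,fx=3.8,fy=3.8,interpolation=cv2.INTER_CUBIC)[:, :798]
b=cv2.resize(s["color"][150:260,240:450,::-1],None,fx=3.8,fy=3.8,interpolation=cv2.INTER_CUBIC)[:, :798]
im=np.vstack([a,b]); im=cv2.resize(im,(int(600*im.shape[1]/im.shape[0]),600)); print(im.shape); cv2.imwrite("pics/last.png",im)
st=status.observe(); R=cv2.Rodrigues(np.array(st["orientation"]))[0]; print(st["position"],st["contact_force"],st["wrist_torque"]);print(R.round(3))
```

```text
(600, 484, 3)
[ 0.59313592 -0.16092555  0.0605852 ] [-37.75386378  37.13594807   5.0552277 ] [6.43899454 6.02258699 2.34027758]
[[-0.01   0.999 -0.049]
 [ 1.     0.011  0.029]
 [ 0.03  -0.049 -0.998]]
```

View pics/last.png

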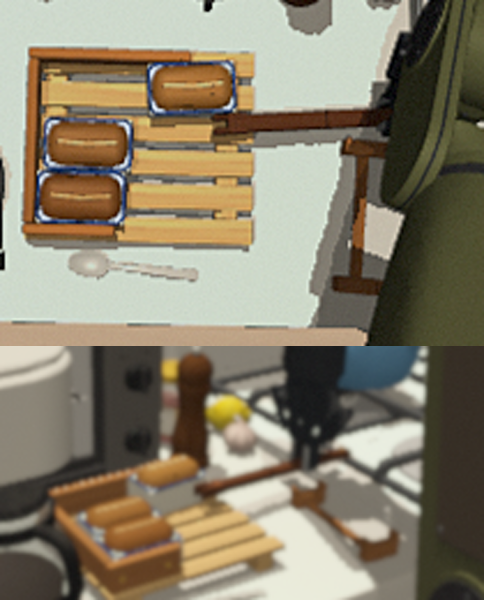

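The sandwich of views shows the stick tip at about (323,213), still in front of the hot tin. The tail has caught the hob grate, which is higher than I judged, and the stick has slipped about 12 mm in the grip. The tins haven't moved. I'll back off gently, lift, and measure again.

```bash
python3 -m crank '[{"dp":[0,-0.01,0],"delta_rot":[0,0,0],"claw":0},{"dp":[0,-0.01,0],"delta_rot":[0,0,0],"claw":0},{"dp":[0.005,-0.01,0],"delta_rot":[0,0,0],"claw":0},{"dp":[0.01,-0.01,0],"delta_rot":[0,0,0],"claw":0}]'
python3 -m crank '[{"dp":[0.01,-0.01,0],"delta_rot":[0,0,0],"claw":0},{"dp":[0.01,-0.005,0],"delta_rot":[0,0,0],"claw":0},{"dp":[0,0,0],"delta_rot":[0,0,0],"claw":0}]'
python3 - <<'E'
from h import *
st=status.observe(); R=cv2.Rodrigues(np.array(st["orientation"]))[0]; print(st["position"],R.round(3).tolist())
c=cap("top"); np.savez("t10.npz",**c)
h=cv2.cvtColor(c["color"],cv2.COLOR_RGB2HSV)[180:214,286:342]; m=((h[...,0]>105)&(h[...,0]<135)&(h[...,1]>90))
ys,xs=np.nonzero(m); w=ray(c,np.c_[xs+286,ys+180],.066)[:,:2]*1e3
r=cv2.minAreaRect(w.astype(np.float32)); print("hot",len(xs),np.round(r[0],1),np.round(r[1],1),round(r[2],1))
# dark stick mask
H=cv2.cvtColor(c["color"],cv2.COLOR_RGB2HSV)
m=((H[...,2]<110)&(H[...,1]>120)&((H[...,0]<14))).astype(np.uint8); m[:190]=0;m[275:]=0;m[:,:285]=0;m[:,395:]=0
n,l,sx,ce=cv2.connectedComponentsWithStats(m)
for i in np.argsort(-sx[1:,4])[:3]+1:
    ys,xs=np.nonzero(l==i); w=ray(c,np.c_[xs,ys],.06)[:,:2]*1e3; print(sx[i].tolist(),[np.round(v,1).tolist() if not np.isscalar(v) else round(v,1) for v in cv2.minAreaRect(w.astype(np.float32))],w.min(0),w.max(0))
E
```

```text
time: 15.7
position: [0.5716, -0.158, 0.072]
orientation: [2.216, 2.226, 0.003]
contact_force: [-0.0, -1.0, -0.8]
opening: 0.175
gripper_force: 114.0
time: 16.0
position: [0.5552, -0.1398, 0.0724]
orientation: [2.218, 2.224, 0.0]
contact_force: [1.0, -0.2, -1.1]
opening: 0.172
gripper_force: 114.1
[ 0.55516656 -0.13976962  0.07240259] [[-0.003, 1.0, 0.0], [1.0, 0.003, 0.0], [0.0, 0.0, -1.0]]
hot 118 [612.7  31.1] [50.  82.7] 6.9
[313, 222, 75, 10, 513] [[550.9, -50.1], [18.2, 162.2], 2.1] [ 539.82943247 -131.04139164] [562.63405115  30.7900464 ]
[384, 237, 2, 9, 12] [[521.2, -125.2], [2.2, 17.4], 89.4] [ 512.50630536 -126.40526409] [ 529.91258826 -124.0571169 ]
[385, 235, 2, 1, 2] [[534.3, -127.5], [2.2, 0.0], 91.1] [ 534.2654498  -128.63041363] [ 534.30918739 -126.44846737]
```

```bash
cat >> h.py <<'E'
def rim(c,u0,u1,v0,v1):
    h=cv2.cvtColor(c["color"],cv2.COLOR_RGB2HSV)[v0:v1,u0:u1]; m=((h[...,0]>105)&(h[...,0]<135)&(h[...,1]>90)).astype(np.uint8)
    n,l,s,_=cv2.connectedComponentsWithStats(m,connectivity=8); k=np.isin(l,[i for i in range(1,n) if s[i,4]>=4])
    ys,xs=np.nonzero(k); w=ray(c,np.c_[xs+u0,ys+v0],.066)[:,:2]*1e3
    r=cv2.minAreaRect(w.astype(np.float32)); return len(xs),np.round(r[0],1).tolist(),np.round(r[1],1).tolist(),round(r[2],1),w.min(0).round(1).tolist(),w.max(0).round(1).tolist()
E
python3 - <<'E'
from h import *
for f in ("t8.npz","t10.npz"):
    c=cap("top",f); print(rim(c,289,342,180,214))
    g=c["color"][184:214,290:340].astype(int); h=cv2.cvtColor(c["color"],cv2.COLOR_RGB2HSV)
    # loaf (brown-orange) axis
    m=np.zeros((420,560),np.uint8); m[186:212,292:334]=((h[...,0]<16)&(h[...,1]>110)&(h[...,2]<190))[186:212,292:334]
    ys,xs=np.nonzero(m); w=ray(c,np.c_[xs,ys],.075)[:,:2]*1e3; r=cv2.minAreaRect(w.astype(np.float32)); C=np.cov((w-w.mean(0)).T); print(len(xs),w.mean(0),"moment angle deg",np.degrees(.5*np.arctan2(2*C[0,1],C[1,1]-C[0,0])))
E
```

```text
(109, [611.7, 32.9], [48.6, 81.3], 1.2, [586.9, -7.6], [636.0, 73.7])
504 [607.25397051  34.76175169] moment angle deg 4.788278744208602
(113, [612.7, 31.1], [50.0, 82.7], 6.9, [584.6, -12.0], [638.9, 73.7])
435 [613.05038798  33.2997496 ] moment angle deg 1.702001088273993
```

The hot tin has turned about 0.1 rad about the end of the rail. I'll square it up again with the tip end of the stick's side, leading slightly at the tip.

```bash
python3 -m crank '[{"dp":[0.016,0,0],"delta_rot":[0,0,0.03],"claw":0},{"dp":[0.016,0,0],"delta_rot":[0,0,0.03],"claw":0},{"dp":[0.015,0,0],"delta_rot":[0,0,0],"claw":0},{"dp":[0,0.004,0],"delta_rot":[0,0,0],"claw":0},{"dp":[0,0,0],"delta_rot":[0,0,0],"claw":0}]'
python3 -m crank '[{"dp":[0,0.004,0],"delta_rot":[0,0,0],"claw":0},{"dp":[0,0.002,0],"delta_rot":[0,0,0],"claw":0},{"dp":[0,0.002,0],"delta_rot":[0,0,0],"claw":0},{"dp":[0,0,0],"delta_rot":[0,0,0],"claw":0}]'
python3 -m crank '[{"dp":[0,0.002,0],"delta_rot":[0,0,0],"claw":0},{"dp":[0,0.002,0],"delta_rot":[0,0,0],"claw":0},{"dp":[0,0,0],"delta_rot":[0,0,0],"claw":0}]'
python3 - <<'E'
from h import *
c=cap("top"); np.savez("t11.npz",**c); print(rim(c,289,342,180,210))
E
```

```text
time: 16.55
position: [0.5619, -0.0939, 0.0727]
orientation: [2.282, 2.157, 0.001]
contact_force: [-0.4, -0.1, -0.6]
opening: 0.177
gripper_force: 114.1
time: 16.95
position: [0.5693, -0.0944, 0.0724]
orientation: [2.284, 2.156, 0.0]
contact_force: [0.1, -0.6, -1.5]
opening: 0.177
gripper_force: 114.1
time: 17.25
position: [0.5726, -0.0942, 0.072]
orientation: [-2.282, -2.157, 0.002]
contact_force: [-1.5, -0.9, -0.5]
opening: 0.172
gripper_force: 114.9
(113, [612.5, 31.0], [49.8, 83.2], 5.9, [586.8, -12.0], [638.9, 73.7])
```

Contact has begun. I'll continue in small steps.

```bash
python3 -m crank '[{"dp":[0,0.002,0],"delta_rot":[0,0,0],"claw":0},{"dp":[0,0.001,0],"delta_rot":[0,0,0],"claw":0},{"dp":[0,0,0],"delta_rot":[0,0,0],"claw":0}]'
python3 - <<'E'
from h import *
c=cap("top"); print(rim(c,289,342,180,210))
E
python3 -m crank '[{"dp":[0,0.001,0],"delta_rot":[0,0,0],"claw":0},{"dp":[0,0.001,0],"delta_rot":[0,0,0],"claw":0},{"dp":[0,0,0],"delta_rot":[0,0,0],"claw":0}]'
python3 - <<'E'
from h import *
c=cap("top"); print(rim(c,289,342,180,210))
E
```

```text
time: 17.6
position: [0.5751, -0.094, 0.0717]
orientation: [-2.281, -2.157, 0.002]
contact_force: [-5.6, 2.2, 0.4]
opening: 0.173
gripper_force: 117.1
(119, [612.2, 31.4], [49.3, 83.3], 3.6, [586.8, -9.8], [638.9, 73.7])
time: 17.95
position: [0.5766, -0.0938, 0.0714]
orientation: [-2.279, -2.157, 0.003]
contact_force: [-5.3, 2.3, 0.3]
opening: 0.177
gripper_force: 118.7
(117, [612.2, 31.4], [49.4, 83.4], 3.4, [586.8, -9.8], [638.9, 73.7])
```

```bash
python3 -m crank '[{"dp":[0,0.002,0],"delta_rot":[0,0,0],"claw":0},{"dp":[0,0.001,0],"delta_rot":[0,0,0],"claw":0},{"dp":[0,0,0],"delta_rot":[0,0,0],"claw":0}]' 120
python3 -m crank '[{"dp":[0,0.001,0],"delta_rot":[0,0,0.01],"claw":0},{"dp":[0,0.001,0],"delta_rot":[0,0,0.01],"claw":0},{"dp":[0,0,0],"delta_rot":[0,0,0],"claw":0}]'
python3 - <<'E'
from h import *
c=cap("top"); np.savez("t12.npz",**c); print(rim(c,289,342,180,210))
H=cv2.cvtColor(c["color"],cv2.COLOR_RGB2HSV)
m=((H[...,2]<110)&(H[...,1]>120)&((H[...,0]<14))).astype(np.uint8); m[:190]=0;m[275:]=0;m[:,:285]=0;m[:,395:]=0
n,l,sx,ce=cv2.connectedComponentsWithStats(m); i=np.argmax(sx[1:,4])+1
ys,xs=np.nonzero(l==i); w=ray(c,np.c_[xs,ys],.06)[:,:2]*1e3; print([np.round(v,1).tolist() for v in cv2.minAreaRect(w.astype(np.float32))],w.min(0),w.max(0))
E
```

```text
time: 18.3
position: [0.5787, -0.0935, 0.0709]
orientation: [-2.277, -2.156, 0.005]
contact_force: [-7.7, 3.5, -0.4]
opening: 0.174
gripper_force: 121.5
time: 18.6
position: [0.5792, -0.0929, 0.07]
orientation: [-2.294, -2.133, 0.009]
contact_force: [-10.8, 5.5, 1.2]
opening: 0.175
gripper_force: 127.4
(126, [612.3, 31.8], [49.5, 82.7], 3.2, [586.8, -9.8], [638.9, 73.7])
[[576.6, 1.3], [19.8, 151.4], 1.2] [565.4608811  -74.25528467] [585.572219   77.1411237]
```

```bash
python3 -m crank '[{"dp":[0,-0.004,0],"delta_rot":[0,0,0],"claw":0},{"dp":[0,-0.006,0],"delta_rot":[0,0,0],"claw":0},{"dp":[0,0,-0.03],"delta_rot":[0,0,0],"claw":0},{"dp":[0,0,-0.04],"delta_rot":[0,0,0],"claw":0},{"dp":[0,0,-0.04],"delta_rot":[0,0,0],"claw":0}]'
python3 -m crank '[{"dp":[-0.0228,0.013,0],"delta_rot":[0,0,0],"claw":0},{"dp":[-0.0228,0.013,0],"delta_rot":[0,0,0],"claw":0},{"dp":[-0.0228,0.013,0],"delta_rot":[0,0,0],"claw":0},{"dp":[-0.0228,0.013,0],"delta_rot":[0,0,0],"claw":0},{"dp":[0,0,0],"delta_rot":[0,0,0],"claw":0}]'
python3 -m crank '[{"dp":[0,0,0],"delta_rot":[0,-0.1,0],"claw":0},{"dp":[0,0,0],"delta_rot":[0,-0.1,0],"claw":0},{"dp":[0,0,0],"delta_rot":[0,0,0],"claw":0},{"dp":[0,0,0],"delta_rot":[0,0,0],"claw":0}]'
cat >> h.py <<'E'
def stick(c,z,u0=285,u1=400,v0=180,v1=275):
    H=cv2.cvtColor(c["color"],cv2.COLOR_RGB2HSV)
    m=((H[...,2]<110)&(H[...,1]>120)&((H[...,0]<14))).astype(np.uint8); m[:v0]=0;m[v1:]=0;m[:,:u0]=0;m[:,u1:]=0
    n,l,sx,ce=cv2.connectedComponentsWithStats(m); i=np.argmax(sx[1:,4])+1
    ys,xs=np.nonzero(l==i); w=ray(c,np.c_[xs,ys],z)[:,:2]*1e3; tip=w[xs<xs.min()+5]
    return [np.round(v,1).tolist() for v in cv2.minAreaRect(w.astype(np.float32))],"tip x",tip[:,0].min().round(1),tip[:,0].max().round(1),"y",w[:,1].max().round(1)
E
python3 - <<'E'
from h import *
c=cap("top"); np.savez("t13.npz",**c); print(rim(c,289,342,180,212)); st=status.observe(); print(st["position"]); print(stick(c,st["position"][2]-.046))
R=cv2.Rodrigues(np.array(st["orientation"]))[0]; print(R.round(3).tolist())
E
```

```text
time: 19.15
position: [0.5735, -0.0942, 0.1835]
orientation: [2.306, 2.131, 0.002]
contact_force: [0.6, -0.3, -1.6]
opening: 0.172
gripper_force: 116.2
time: 19.65
position: [0.6196, -0.1921, 0.1831]
orientation: [2.307, 2.127, 0.002]
contact_force: [-0.5, 1.2, -0.2]
opening: 0.173
gripper_force: 116.1
time: 20.05
position: [0.6181, -0.1882, 0.1825]
orientation: [2.2, 2.038, -0.218]
contact_force: [-0.3, 0.0, -1.1]
opening: 0.175
gripper_force: 116.1
(129, [612.3, 31.8], [49.5, 82.7], 3.2, [586.8, -9.8], [638.9, 73.7])
[ 0.61805889 -0.18880075  0.18257326]
([[623.3, -80.3], [114.1, 18.6], 89.7], 'tip x', np.float64(615.6), np.float64(632.2), 'y', np.float64(-23.3))
[[0.076, 0.997, -0.014], [0.977, -0.077, -0.197], [-0.197, 0.001, -0.98]]
```

```bash
python3 -m crank '[{"dp":[0,-0.0085,0],"delta_rot":[-0.0076,0,-0.0372],"claw":0},{"dp":[0.004,0,0.0196],"delta_rot":[0,0,0],"claw":0},{"dp":[0.004,0,0.0196],"delta_rot":[0,0,0],"claw":0},{"dp":[0,0,0],"delta_rot":[0,0,0],"claw":0},{"dp":[0,0,0],"delta_rot":[0,0,0],"claw":0}]'
python3 - <<'E'
from h import *
c=cap("top"); st=status.observe(); print(st["position"]); print(stick(c,st["position"][2]-.046),rim(c,289,342,180,212))
R=cv2.Rodrigues(np.array(st["orientation"]))[0]; print(R.round(3).tolist())
E
```

```text
time: 20.6
position: [0.6092, -0.1888, 0.1424]
orientation: [2.161, 2.075, -0.216]
contact_force: [-0.3, 0.4, -0.4]
opening: 0.176
gripper_force: 116.2
[ 0.60988193 -0.18891495  0.14333943]
([[609.8, -85.4], [17.1, 125.4], 1.2], 'tip x', np.float64(600.0), np.float64(617.3), 'y', np.float64(-22.8)) (132, [612.3, 31.8], [49.5, 82.7], 3.2, [586.8, -9.8], [638.9, 73.7])
[[0.039, 0.999, -0.007], [0.979, -0.04, -0.198], [-0.199, 0.001, -0.98]]
```

```bash
python3 -m crank '[{"dp":[0.004,0,0.0196],"delta_rot":[0,0,0],"claw":0},{"dp":[0.0024,0,0.012],"delta_rot":[0,0,0],"claw":0},{"dp":[0.0024,0,0.012],"delta_rot":[0,0,0],"claw":0},{"dp":[0,0,0],"delta_rot":[0,0,0],"claw":0}]'
python3 - <<'E'
from h import *
c=cap("top"); st=status.observe(); print(st["position"]); print(stick(c,st["position"][2]-.046),rim(c,289,342,180,212))
E
```

```text
time: 21.05
position: [0.6081, -0.188, 0.0957]
orientation: [2.161, 2.078, -0.219]
contact_force: [-0.4, 0.1, -1.2]
opening: 0.171
gripper_force: 116.1
[ 0.60877346 -0.18820239  0.09680622]
([[608.3, -85.0], [18.0, 124.6], 0.2], 'tip x', np.float64(599.1), np.float64(617.1), 'y', np.float64(-22.7)) (129, [612.3, 31.8], [49.5, 82.7], 3.2, [586.8, -9.8], [638.9, 73.7])
```

```bash
python3 -m crank '[{"dp":[0.0049,0,-0.001],"delta_rot":[0,0,0],"claw":0},{"dp":[0.0049,0,-0.001],"delta_rot":[0,0,0],"claw":0},{"dp":[0.0039,0,-0.0008],"delta_rot":[0,0,0],"claw":0},{"dp":[0.0039,0,-0.0008],"delta_rot":[0,0,0],"claw":0},{"dp":[0.0039,0,-0.0008],"delta_rot":[0,0,0],"claw":0}]'
python3 -m crank '[{"dp":[0.0039,0,-0.0008],"delta_rot":[0,0,0],"claw":0},{"dp":[0.0039,0,-0.0008],"delta_rot":[0,0,0],"claw":0},{"dp":[0,0,0],"delta_rot":[0,0,0],"claw":0}]'
python3 - <<'E'
from h import *
c=cap("top"); st=status.observe(); print(st["position"]); print(stick(c,st["position"][2]-.046),rim(c,289,342,180,209))
E
```

```text
time: 21.6
position: [0.6098, -0.1667, 0.0982]
orientation: [2.157, 2.077, -0.22]
contact_force: [-2.7, -4.5, 0.2]
opening: 0.173
gripper_force: 117.7
time: 21.9
position: [0.6107, -0.1579, 0.098]
orientation: [2.159, 2.076, -0.215]
contact_force: [-0.8, -1.5, -1.4]
opening: 0.175
gripper_force: 116.4
[ 0.61077675 -0.15789194  0.09795991]
([[610.7, -50.4], [17.9, 118.0], 1.2], 'tip x', np.float64(600.6), np.float64(618.7), 'y', np.float64(8.6)) (74, [612.5, 48.2], [46.4, 72.5], 1.2, [588.6, 12.0], [636.0, 84.8])
```

The tin is square (it reads 1.2°, the aligned value) and feeding cleanly. I'll continue.

```bash
python3 -m crank '[{"dp":[0.0039,0,-0.0008],"delta_rot":[0,0,0],"claw":0},{"dp":[0.0039,0,-0.0008],"delta_rot":[0,0,0],"claw":0},{"dp":[0.0039,0,-0.0008],"delta_rot":[0,0,0],"claw":0},{"dp":[0.0039,0,-0.0008],"delta_rot":[0,0,0],"claw":0},{"dp":[0.0039,0,-0.0008],"delta_rot":[0,0,0],"claw":0}]'
python3 - <<'E'
from h import *
c=cap("top"); print(stick(c,.053),rim(c,250,342,180,210))
E
python3 -m crank '[{"dp":[0.0039,0,-0.0008],"delta_rot":[0,0,0],"claw":0},{"dp":[0.0039,0,-0.0008],"delta_rot":[0,0,0],"claw":0},{"dp":[0.0039,0,-0.0008],"delta_rot":[0,0,0],"claw":0},{"dp":[0.0039,0,-0.0008],"delta_rot":[0,0,0],"claw":0},{"dp":[0,0,0],"delta_rot":[0,0,0],"claw":0}]'
python3 - <<'E'
from h import *
c=cap("top"); print(stick(c,.053,u0=270),rim(c,250,342,180,210))
E
```

```text
time: 22.45
position: [0.6112, -0.1383, 0.0979]
orientation: [2.159, 2.076, -0.217]
contact_force: [-2.0, -3.6, -0.2]
opening: 0.172
gripper_force: 116.6
([[609.4, -25.9], [108.3, 20.2], 88.3], 'tip x', np.float64(602.3), np.float64(618.1), 'y', np.float64(28.5)) (130, [613.1, 72.3], [48.6, 81.2], 1.2, [588.1, 31.7], [637.3, 113.2])
time: 23.0
position: [0.6121, -0.1219, 0.0979]
orientation: [2.16, 2.076, -0.215]
contact_force: [-0.1, -1.1, -1.3]
opening: 0.17
gripper_force: 116.3
([[611.9, -6.9], [17.9, 102.3], 1.2], 'tip x', np.float64(602.0), np.float64(620.0), 'y', np.float64(44.2)) (127, [612.8, 88.7], [48.6, 83.3], 1.2, [587.9, 47.1], [637.3, 130.0])
```

```bash
python3 -m crank '[{"dp":[0.0039,0,-0.0008],"delta_rot":[0,0,0],"claw":0},{"dp":[0.0039,0,-0.0008],"delta_rot":[0,0,0],"claw":0},{"dp":[0.0039,0,-0.0008],"delta_rot":[0,0,0],"claw":0},{"dp":[0.0039,0,-0.0008],"delta_rot":[0,0,0],"claw":0},{"dp":[0.0039,0,-0.0008],"delta_rot":[0,0,0],"claw":0}]'
python3 - <<'E'
from h import *
c=cap("top"); print(rim(c,245,342,180,210))
E
python3 -m crank '[{"dp":[0.0039,0,-0.0008],"delta_rot":[0,0,0],"claw":0},{"dp":[0.0039,0,-0.0008],"delta_rot":[0,0,0],"claw":0},{"dp":[0.0039,0,-0.0008],"delta_rot":[0,0,0],"claw":0},{"dp":[0.0039,0,-0.0008],"delta_rot":[0,0,0],"claw":0},{"dp":[0.0039,0,-0.0008],"delta_rot":[0,0,0],"claw":0}]'
python3 - <<'E'
from h import *
c=cap("top"); print(rim(c,245,342,180,210))
E
```

```text
time: 23.55
position: [0.6127, -0.1025, 0.098]
orientation: [2.159, 2.076, -0.217]
contact_force: [-1.6, -3.6, -0.1]
opening: 0.172
gripper_force: 116.4
(132, [612.4, 107.4], [48.6, 81.1], 1.2, [587.9, 66.7], [637.3, 148.3])
time: 24.1
position: [0.6134, -0.0826, 0.098]
orientation: [2.159, 2.076, -0.217]
contact_force: [-1.3, -3.8, 0.4]
opening: 0.173
gripper_force: 116.7
(123, [612.7, 128.0], [83.9, 49.4], 89.2, [587.9, 86.3], [637.8, 169.9])
```

```bash
python3 -m crank '[{"dp":[0.002,0,-0.0004],"delta_rot":[0,0,0],"claw":0},{"dp":[0.002,0,-0.0004],"delta_rot":[0,0,0],"claw":0},{"dp":[0.002,0,-0.0004],"delta_rot":[0,0,0],"claw":0},{"dp":[0,0,0],"delta_rot":[0,0,0],"claw":0}]'
python3 -m crank '[{"dp":[0.001,0,-0.0002],"delta_rot":[0,0,0],"claw":0},{"dp":[0.001,0,-0.0002],"delta_rot":[0,0,0],"claw":0},{"dp":[0,0,0],"delta_rot":[0,0,0],"claw":0}]'
python3 -m crank '[{"dp":[0.001,0,-0.0002],"delta_rot":[0,0,0],"claw":0},{"dp":[0.001,0,-0.0002],"delta_rot":[0,0,0],"claw":0},{"dp":[0,0,0],"delta_rot":[0,0,0],"claw":0}]'
python3 - <<'E'
from h import *
c=cap("top"); print(rim(c,245,342,180,210))
E
```

```text
time: 24.55
position: [0.6137, -0.0765, 0.098]
orientation: [2.159, 2.076, -0.216]
contact_force: [-1.7, -1.8, -0.4]
opening: 0.177
gripper_force: 116.6
time: 24.85
position: [0.6138, -0.0747, 0.098]
orientation: [2.159, 2.076, -0.216]
contact_force: [-2.0, -3.5, -0.7]
opening: 0.172
gripper_force: 116.7
time: 25.15
position: [0.6141, -0.0743, 0.0986]
orientation: [2.157, 2.075, -0.22]
contact_force: [-2.3, -9.3, 0.0]
opening: 0.177
gripper_force: 116.7
(115, [612.8, 135.9], [82.4, 49.3], 89.0, [587.9, 95.0], [637.8, 176.8])
```

```bash
python3 -m crank '[{"dp":[0.001,0,-0.0002],"delta_rot":[0,0,0],"claw":0},{"dp":[0.001,0,-0.0002],"delta_rot":[0,0,0],"claw":0},{"dp":[0,0,0],"delta_rot":[0,0,0],"claw":0},{"dp":[0,0,0],"delta_rot":[0,0,0],"claw":0}]'
python3 -m crank '[{"dp":[-0.005,0,0.001],"delta_rot":[0,0,0],"claw":0},{"dp":[-0.01,0,0.002],"delta_rot":[0,0,0],"claw":0},{"dp":[-0.015,0,0.003],"delta_rot":[0,0,0],"claw":0},{"dp":[-0.006,0,-0.029],"delta_rot":[0,0,0],"claw":0},{"dp":[-0.008,0,-0.039],"delta_rot":[0,0,0],"claw":0}]'
python3 -m crank '[{"dp":[0,0,-0.01],"delta_rot":[0,0.1,0],"claw":0},{"dp":[0,0,-0.01],"delta_rot":[0,0.1,0],"claw":0},{"dp":[0,0,0],"delta_rot":[0,0,0],"claw":0},{"dp":[0,0,0],"delta_rot":[0,0,0],"claw":0}]'
python3 - <<'E'
from h import *
c=cap("top"); np.savez("t14.npz",**c); print(rim(c,245,342,180,210)); print("olds",rim(c,243,292,211,260)); st=status.observe(); R=cv2.Rodrigues(np.array(st["orientation"]))[0]; print(st["position"],R.round(3).tolist())
print(stick(c,st["position"][2]-.0125,u0=265))
E
```

```text
time: 25.6
position: [0.6143, -0.0741, 0.0991]
orientation: [2.155, 2.073, -0.223]
contact_force: [-2.3, -14.5, 0.4]
opening: 0.174
gripper_force: 116.8
time: 26.1
position: [0.6108, -0.102, 0.1649]
orientation: [2.164, 2.079, -0.222]
contact_force: [0.6, 0.1, -0.9]
opening: 0.175
gripper_force: 116.1
time: 26.5
position: [0.6127, -0.0994, 0.187]
orientation: [2.265, 2.175, -0.002]
contact_force: [-0.1, 0.4, -0.8]
opening: 0.173
gripper_force: 116.1
(114, [612.8, 135.9], [82.4, 49.3], 89.0, [587.9, 95.0], [637.8, 176.8])
olds (236, [532.1, 132.7], [85.5, 102.5], 86.5, [482.1, 87.9], [581.6, 177.4])
[ 0.61238193 -0.0986922   0.18622013] [[0.04, 0.999, -0.001], [0.999, -0.04, -0.001], [-0.001, -0.001, -1.0]]
([[612.5, 2.7], [177.5, 18.8], 89.0], 'tip x', np.float64(617.7), np.float64(619.8), 'y', np.float64(91.3))
```

Hot tin home, confirmed by the 14.5 N against the stop with no further movement, and the older tins are in place. I'll take the stick back to its rest.

```bash
python3 -m crank '[{"dp":[-0.0112,-0.0351,0],"delta_rot":[0,0,0],"claw":0},{"dp":[-0.0112,-0.0351,0],"delta_rot":[0,0,0],"claw":0},{"dp":[-0.0112,-0.0351,0],"delta_rot":[0,0,0],"claw":0},{"dp":[-0.0112,-0.0351,0],"delta_rot":[0,0,0],"claw":0}]' >/dev/null
python3 -m crank '[{"dp":[0,0,0],"delta_rot":[0,0,0.1488],"claw":0},{"dp":[0,0,0],"delta_rot":[0,0,0.1488],"claw":0},{"dp":[0,0,0],"delta_rot":[0,0,0.1488],"claw":0},{"dp":[0,0,0],"delta_rot":[0,0,0.1488],"claw":0},{"dp":[0,0,0],"delta_rot":[0,0,0.1488],"claw":0}]' >/dev/null
python3 -m crank '[{"dp":[0,0,0],"delta_rot":[0,0,0.1488],"claw":0},{"dp":[0,0,0],"delta_rot":[0,0,0.1488],"claw":0},{"dp":[0,0,0],"delta_rot":[0,0,0.1488],"claw":0},{"dp":[0,0,0],"delta_rot":[0,0,0.1488],"claw":0},{"dp":[0,0,0],"delta_rot":[0,0,0.1488],"claw":0}]' >/dev/null
python3 -m crank '[{"dp":[0,0,0],"delta_rot":[0,0,0.1488],"claw":0},{"dp":[0,0,0],"delta_rot":[0,0,0],"claw":0},{"dp":[0,0,0],"delta_rot":[0,0,0],"claw":0},{"dp":[0,0,0],"delta_rot":[0,0,0],"claw":0}]'
python3 - <<'E'
from h import *
c=cap("top"); np.savez("t15.npz",**c); cv2.imwrite("pics/t15.png",c["color"][...,::-1])
st=status.observe(); p=st["position"]; R=cv2.Rodrigues(np.array(st["orientation"]))[0]; print(p,np.degrees(np.arctan2(R[1,0],R[0,0])))
H=cv2.cvtColor(c["color"],cv2.COLOR_RGB2HSV); m=((H[...,2]<110)&(H[...,1]>120)&(H[...,0]<14)).astype(np.uint8); m[:,:370]=0;m[:,430:]=0;m[:160]=0;m[310:]=0
n,l,sx,ce=cv2.connectedComponentsWithStats(m)
for i in np.argsort(-sx[1:,4])[:3]+1:
    ys,xs=np.nonzero(l==i); print(sx[i].tolist()); 
    if sx[i,4]>60:
        w=ray(c,np.c_[xs,ys],p[2]-.0125)[:,:2]*1e3; print([np.round(v,1).tolist() for v in cv2.minAreaRect(w.astype(np.float32))],w.min(0),w.max(0)); 
        for a in range(int(w[:,0].min()),int(w[:,0].max()),25):
            k=(w[:,0]>=a)&(w[:,0]<a+25); print(a,w[k].min(0).round(1),w[k].max(0).round(1))
E
```

```text
time: 28.35
position: [0.4707, -0.1374, 0.1868]
orientation: [3.137, -0.161, -0.001]
contact_force: [-0.6, -0.2, -1.0]
opening: 0.172
gripper_force: 116.1
[ 0.4707091  -0.13751007  0.18693024] -5.922527785731915
[401, 177, 15, 82, 693]
[[562.9, -144.3], [19.8, 158.1], 85.8] [ 484.74993663 -158.43708112] [ 642.13400543 -128.82228798]
484 [ 484.7 -146.4] [ 507.9 -128.8]
509 [ 509.6 -148.8] [ 532.9 -131.1]
534 [ 534.5 -151.1] [ 558.  -133.4]
559 [ 559.6 -153.5] [ 583.3 -135.7]
584 [ 585.  -155.9] [ 608.8 -138.1]
609 [ 610.4 -158.3] [ 632.5 -138.4]
634 [ 634.1 -158.4] [ 642.1 -140.7]
[398, 281, 8, 24, 63]
[[420.9, -125.8], [8.7, 45.2], 75.0] [ 398.53190799 -135.79727108] [ 441.57143021 -121.91838284]
398 [ 398.5 -129.8] [ 422.7 -121.9]
423 [ 424.5 -135.8] [ 441.6 -124.2]
[375, 279, 11, 8, 36]
```

```bash
python3 -m crank '[{"dp":[0,0,0.04],"delta_rot":[0,0,0],"claw":0},{"dp":[0,0,0.04],"delta_rot":[0,0,0],"claw":0},{"dp":[0,0,0.03],"delta_rot":[0,0,0],"claw":0},{"dp":[0,0,0.014],"delta_rot":[0,0,0],"claw":0},{"dp":[0,0,0.009],"delta_rot":[0,0,0],"claw":0}]'
python3 -m crank '[{"dp":[0,0,0.004],"delta_rot":[0,0,0],"claw":0},{"dp":[0,0,0.002],"delta_rot":[0,0,0],"claw":0},{"dp":[0,0,0],"delta_rot":[0,0,0],"claw":0}]'
python3 -m crank '[{"dp":[0,0,0.001],"delta_rot":[0,0,0],"claw":0},{"dp":[0,0,0.001],"delta_rot":[0,0,0],"claw":0},{"dp":[0,0,0],"delta_rot":[0,0,0],"claw":0}]'
```

```text
time: 28.9
position: [0.4704, -0.1376, 0.0531]
orientation: [-3.137, 0.164, 0.002]
contact_force: [-0.9, 0.7, -0.1]
opening: 0.171
gripper_force: 116.2
time: 29.2
position: [0.4718, -0.1381, 0.0495]
orientation: [3.136, -0.165, 0.003]
contact_force: [-0.3, -0.3, -0.7]
opening: 0.175
gripper_force: 116.2
time: 29.5
position: [0.472, -0.1382, 0.0477]
orientation: [3.136, -0.165, 0.004]
contact_force: [0.3, 0.3, 4.0]
opening: 0.171
gripper_force: 116.9
```

```bash
python3 -m crank '[{"dp":[0,0,0.001],"delta_rot":[0,0,0],"claw":0},{"dp":[0,0,0],"delta_rot":[0,0,0],"claw":0.2},{"dp":[0,0,0],"delta_rot":[0,0,0],"claw":0.3},{"dp":[0,0,0],"delta_rot":[0,0,0],"claw":0.5},{"dp":[0,0,0],"delta_rot":[0,0,0],"claw":0.6}]' 20
python3 -m crank '[{"dp":[0,0,0],"delta_rot":[0,0,0],"claw":0.6},{"dp":[0,0,-0.01],"delta_rot":[0,0,0],"claw":0.6},{"dp":[0,0,-0.03],"delta_rot":[0,0,0],"claw":0.6},{"dp":[0,0,-0.04],"delta_rot":[0,0,0],"claw":0.6},{"dp":[0,0,-0.05],"delta_rot":[0,0,0],"claw":0.6}]'
python3 -m crank '[{"dp":[0,0.04,-0.02],"delta_rot":[0,0,0],"claw":0.6},{"dp":[0,0.04,0],"delta_rot":[0,0,0],"claw":0.6},{"dp":[0,0.04,0],"delta_rot":[0,0,0],"claw":0.6},{"dp":[0,0,0],"delta_rot":[0,0,0],"claw":0.6},{"dp":[0,0,0],"delta_rot":[0,0,0],"claw":0.6}]'
python3 - <<'E'
from h import *
c=cap("top"); np.savez("t16.npz",**c)
print(rim(c,245,342,180,210)); print("olds",rim(c,243,292,211,260))
H=cv2.cvtColor(c["color"],cv2.COLOR_RGB2HSV); m=((H[...,2]<110)&(H[...,1]>120)&(H[...,0]<14)).astype(np.uint8); m[:,:370]=0;m[:,430:]=0;m[:160]=0;m[310:]=0
for f in ("top0.npz","t16.npz"):
    c=cap("top",f);H=cv2.cvtColor(c["color"],cv2.COLOR_RGB2HSV); m=((H[...,2]<110)&(H[...,1]>120)&(H[...,0]<14)).astype(np.uint8); m[:,:370]=0;m[:,430:]=0;m[:182]=0;m[310:]=0
    n,l,sx,ce=cv2.connectedComponentsWithStats(m);i=np.argmax(sx[1:,4])+1
    ys,xs=np.nonzero(l==i);w=ray(c,np.c_[xs,ys],.034)[:,:2]*1e3; print(f,sx[i].tolist(),[np.round(v,1).tolist() for v in cv2.minAreaRect(w.astype(np.float32))])
    for a in (410,470,530,590): k=(w[:,0]>=a)&(w[:,0]<a+25); print(a,w[k].min(0).round(1),w[k].max(0).round(1))
E
```

```text
time: 30.0
position: [0.4705, -0.1376, 0.0449]
orientation: [-3.137, 0.165, 0.001]
contact_force: [-0.3, 0.3, -0.5]
opening: 0.6
gripper_force: 0.0
time: 30.5
position: [0.4695, -0.1372, 0.1755]
orientation: [-3.136, 0.165, 0.005]
contact_force: [0.9, -0.2, 0.5]
opening: 0.6
gripper_force: 0.0
time: 31.0
position: [0.458, -0.2575, 0.1957]
orientation: [-3.137, 0.168, -0.0]
contact_force: [-0.5, 1.0, 0.8]
opening: 0.598
gripper_force: 0.0
(116, [612.8, 135.9], [82.4, 49.3], 89.0, [587.9, 95.0], [637.8, 176.8])
olds (245, [532.1, 132.7], [85.6, 102.5], 86.5, [482.1, 87.9], [581.6, 177.4])
top0.npz [382, 190, 15, 111, 906] [[515.2, -141.3], [27.2, 245.4], 87.9]
410 [ 410.1 -151.6] [ 434.4 -127.1]
470 [ 471.3 -147.9] [ 493.7 -127.7]
530 [ 531.2 -153.2] [ 554.  -130.7]
590 [ 590.  -158.4] [ 615.  -140.1]
t16.npz [380, 189, 18, 111, 856] [[517.2, -140.4], [22.3, 246.3], 84.7]
410 [ 410.  -142.7] [ 434.3 -120.6]
470 [ 471.3 -145.7] [ 493.7 -127.7]
530 [ 531.2 -153.2] [ 554.  -132.7]
590 [ 590.  -158.4] [ 615.  -140.1]
```

```bash
python3 -c "
from cell import hand_in
print(hand_in())"
```

```text
the job is handed in; nothing more can be done
None
```

The job is handed in: the hot tin is home in the back corner against the end stop, the older tins stand against the front rail and the stick is back on its rest. On the way, the stick's tail caught the hob grate (wrist force reached 104 N) and turned the hot tin about 0.1 rad at the open end, so I squared it against the rail again before feeding it.

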